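Latch the lens carrying case shut

TASK

Shut the wooden lens case on the science table with the draw latch on its top: hook the steel loop over the brass keeper on the cover so that its bar is caught under the keeper's lip, then push the red lever over, past centre, until it lies fully flat and the cover is drawn in. Be gentle: do not lean on the cover or wrench the loop against the keeper, finish with a firm press of about 15 N on the flat lever to set it home (never over 25 N), let go, and leave the wooden weights and the metal objective standing where they are.

Things in the scene. Friction and masses are not known exactly. Their poses are not given: they have to be found in the camera images.
- case: Fixed wooden case standing upright, seam across the top. Origin: on the table straight below the lever's hinge pin; x points level from lever to cover, y along the seam and pins, z up. Top face 120 mm above the table. Rear shell x -93 to 33, y -90 to 90 mm. Black carrying handle on the -y side (to y -117 mm, 85 mm high), not used.
- hinge_pin (a point): On the case (its axes): the lever's hinge pin, which runs along y, 21 mm above the top face (141 mm above the table). A steel base plate 3 mm thick lies below it on the top face (x -63 to 15, y -17 to 17 mm from here).
- cover (a joint): Gap (m) at the seam between rear shell and cover (plywood front shell, 66 mm deep, 180 wide, 120 high, sliding along the case's x on guide pins). 0.009 at the start: a springy seal holds it open with about 6 N, plus 3 N per mm closed. A well closed latch leaves about 1 to 5 mm.
- keeper_seat (a point): On the cover, moves with it, axes as the case's: nominal centre of the loop's bar when hooked, 14.5 mm above the top face. The keeper's screw slots let the whole keeper sit up to 1.6 mm nearer to or farther from the lever than this point says (not measured: find its wall by feel). Hooked, the bar (5 mm) lies between foot and lip (9 mm throat), drawn to -x against the wall.
- keeper_lip (a point): On the cover, axes as the case's: nominal outer edge of the brass keeper's lip, top side, 22 mm above the top face. The keeper is a wall 18 mm wide (y), 5 mm thick, its working face towards +x (away from the lever), 4 mm to -x of this point; the 3 mm thick lip overhangs that face. Its foot, 22 mm wide, is 10 mm high and reaches 10 mm to +x of this point.
- loop_bar (a point): Centre of the loop's steel cross-bar (5 mm thick, along y). On its ends are black swivelling caps, 12 mm in diameter, flat outer faces 46 mm apart: pinch across them from above, fingertips 7 to 10 mm below the bar; loop and bar turn freely in the caps. Two 4 mm wires at y +-15 mm run back 72.3 mm to the loop's pivot. Moving the bar swings loop and lever along, in the latch's x-z plane only.
- loop_pivot (a point): The loop's pivot pin, carried by the lever 16 mm from the hinge pin (with the lever flat: 16 mm to -x, 0.5 mm lower). To hook: carry the bar over the lip (bar 25 mm or more above the top face), beyond it (bar about 8 mm to +x of keeper_seat), down to the foot, then draw it back under the lip until it meets the wall.
- loop (a joint): Angle (rad) of the loop about its pivot relative to the lever; stiff enough to stay where it is left. The loop's slope below the horizontal is lever + loop; a negative sum means that the bar is higher than the pivot.
- lever (a joint): Lever angle (rad): 0 = flat, pointing away from the cover (hard stop), 1.57 upright, 1.85 the other stop, leaning to the cover. Stiff hinge (0.045 N m), stays where left. Hooked, the pull begins between 1.05 and 1.3 and resists (up to about 8 N at 45 mm from the pin) until about 0.12; past that it draws the lever down, but too weakly to close it surely: press it to its stop and set it with about 15 N.
- lever_plate: Red plate of the lever, 24 mm wide, 5 mm thick, from 6 to 60 mm from the hinge pin. Origin on the pin's axis; with the lever flat its axes are the case's, it lies along -x, upper face at z = +5 mm. It turns about y with the lever: when raised, this face looks to the cover. Push on this face, some 45 mm from the pin.
- lever_tip (a point): Middle of the free end of the red plate, on its pushing face, 60 mm from the hinge pin.
- weight_a: Loose wooden knob weight, 40 mm diameter, 60 mm high, 90 g; origin under its centre. Bystander.
- weight_b: Loose wooden knob weight, 32 mm diameter, 48 mm high, 90 g; origin under its centre. Bystander.
- objective: Loose steel microscope objective standing on its wide end, 26 mm diameter, 42 mm high; origin under its centre. Bystander.

How it is judged:
On the way, in this order (a step that is already met when the one before it is completed fails the run):
1. the loop's bar is caught under the keeper's lip while the lever is still up (x of loop_bar in the frame of keeper_seat between -0.004 and 0.0024 m and z of loop_bar in the frame of keeper_seat between -0.0038 and 0.0038 m and value of joint lever above 0.9 rad), for 0.2 s.
2. the lever is pressed flat and held with a firm press of 10 to 25 N, the loop still hooked and the cover drawn in (x of loop_bar in the frame of keeper_seat between -0.004 and 0.0024 m and z of loop_bar in the frame of keeper_seat between -0.0038 and 0.0038 m and value of joint lever below 0.06 rad and value of joint cover below 0.0055 m and contact force between the fingers and lever_plate above 10 N), for 0.2 s.
At the end, for the whole second after the job is handed in: The loop's bar sits in the keeper under the lip (within 4 mm of the nominal seat towards the lever, 2.4 mm away from it, 3.8 mm in height), the lever lies flat (under 0.06 rad), the cover gap is under 5.5 mm, and nothing moves (x of loop_bar in the frame of keeper_seat between -0.004 and 0.0024 m and z of loop_bar in the frame of keeper_seat between -0.0038 and 0.0038 m and value of joint lever below 0.06 rad and value of joint cover below 0.0055 m and velocity of joint lever between -0.05 and 0.05 rad/s and velocity of joint cover between -0.002 and 0.002 m/s); the robot touches nothing.
It fails at once if the lever is pressed with more than 25 N (contact force between the fingers and lever_plate above 25 N).
It fails at once if the loop is wrenched against the keeper or cover with more than 40 N (contact force between loop and cover above 40 N).
It fails at once if the robot presses on the cover or keeper with more than 15 N (contact force between any of the fingers, the arm and cover above 15 N).
It fails at once if a bystander is moved by more than 15 mm or tipped (distance of any of weight_a, weight_b, objective from where it was at the start of the episode above 0.015 m or angle between any of weight_a, weight_b, objective's own z axis and vertical above 0.3 rad).
It also fails if it takes over 72 s, if anything falls off the work surface, if the arm or the gripper's body presses on something with over 40 N, if the wrist force passes 120 N, or if a joint passes its speed limit or range.

ROBOT

A 7-joint arm with a two-finger parallel gripper is mounted at the origin on the work surface. World frame = base frame: x ahead of the robot, y to its left, z up, the work surface at z = 0. Lengths are in m, angles in rad, forces in N, time in s.
With the tool pointing down it reaches from about 0.425 to 0.875 m from the base axis. Payload 4.7 kg.
Tool frame: the origin (TCP) lies on the centre line of the jaws, within the pads' length; the fingertips stand 14 mm ahead of it and the grasp point (between the pads) lies 5 mm behind it; z points along the fingers, y is the direction in which the jaws open and shut (so a half turn about z gives the same grasp; the last joint's range is limited). The gripper opens to 87 mm and grips with 3 to 60 N. Pads are 19 mm wide; open, the fingers measure 117 mm over their backs; the gripper's body (75 mm by 190 mm) begins 51 mm behind the grasp point.
Start: joints at [-1.32, 0.321, -0.07, 1.45, 0.023, 1.371, -0.057], TCP at [0.153, 0.632, 0.237] pointing down, gripper open.
Joint ranges: [-2.86, 2.86], [-0.3, 2.09], [-1.38, 1.24], [0.06, 2.45], [-1.56, 4.7], [0.09, 2.05], [-2.69, 2.69]. Speed limits (rad/s): [2.57, 2.57, 3.14, 3.14, 3.14, 3.14, 3.14].

INTERFACE

Orientations are given as a rotation vector (axis times angle).
In Python, from bench import ctrl, optics, models gives the robot as it stands. The module is installed in compiled form; this text tells all that it offers.
- The arm moves only by the tool arm_command, never from a script. Its argument "motion" is a list of rows, each a list of 3 entries, a list of its own where there are three numbers: the shift along the tool's x, y, z in mm, then the turn, a rotation vector about the tool's x, y, z in degrees, then the closure, from 0 (fully open) to 1 (shut). In form: [[[x, y, z], [ax, ay, az], claw], ...]. A call has 1 to 8 rows; each row shifts and turns the commanded pose from where the row before left it, along the tool's axes as they then stand; what a row does not reach is not made up. A row lasts 1/12 s, in which the tool goes at most 41.7 mm and 7.16 degrees, less where a joint would pass 70% of its speed; a pose out of reach is approached as far as the arm can. A call with a gripper value outside its range is refused whole. The fingers move at their own pace and stop on an object; "force" is the grip in N (left out, the last holds). Time passes only in rows, so rows that do not move let the fingers close. It gives the time, the measured TCP pose, the force and the opening at its end, in the units of the state.
- ctrl.get_state(): the state, without advancing time (a new reading comes with each control period).
- optics.get_image(name): name is "scene" or "side" or "wrist"; returns (picture, depth): 384x512x3 uint8, blue, green, red; 384x512 float32, m along the optical axis (not along the pixel's ray), 0 where there is no reading.
- optics.camera_model(name): a dict with "fovy" (degrees; the focal length in pixels is half the picture's height over the tangent of half this angle, whatever the lens; pixels are square), "cx", "cy" (the principal point, pixels), "distortion" ([k1, k2, p1, p2, k3] as OpenCV has them; the pictures are not rectified), "rvec" (rotation vector, rad) and "tvec" (3), from world to camera coordinates, as OpenCV has them; the wrist camera has in their place "mount" (4x4, takes a point from camera to tool coordinates, whose origin is the TCP and whose axes are the flange's). Camera axes: x right, y down, z forward; pixel columns grow to the right and rows downward; lengths in m; the calibration is good to about 2 mm. A picture is of the moment at which its call begins: read the wrist's pose just before it. camera_model takes no time and is no camera call.
- ctrl.close_job(): hands the job in, once; it reports no verdict.
Trained networks look in the newest picture that a camera, given by its name, has taken for a name from the list of things; names that differ only in an ending like _2 or _b are one class to them, and where a whole thing is asked for, a point or a joint stands for the part that bears it (a point fixed in the world has none). Each returns a list of dicts, best first, with "conf" (0 to 1); they miss things now and then, are a little off and sometimes report something else, mostly with a low value. They report only what shows in the picture. A call takes as long as a camera call.
- models.search_frame(camera, target): "location" ([x, y, z] in m, in the coordinates of the camera as it stood for that picture, good to about 4 mm: the middle of the surface that is visible of it).
- models.silhouettes(camera, target): "pixels" (384x512 bool, what is visible of it).
The state is a dict: "time": time; "joint_positions": joint angles; "qd": joint speeds; "joint_torque": joint torques, N m; "position": TCP position; "tool_rot": TCP orientation; "ft_force": force on the tool from outside, world axes, zero at the start; "torque": the same for the moment, N m; "grip_width": opening from 0.0 (shut) to 1.0 (fully open).
Only numpy, scipy, OpenCV 4.12 (cv2) and the standard library are available. Lean on these libraries where they do the work, as an engineer would, in place of code of your own. Each camera call takes 0.05 s, during which the arm holds its last target.

## Working session

There is one attempt and no reset: what is moved stays moved. The work goes in short steps, Python scripts to look and compute and a tool call to move; the robot and the scene stay as the last step left them, time stands still between calls to the robot, and variables do not carry over. Pictures are saved under pics/ and viewed, and the job is handed in when it is done.

Besides the shell and the picture viewer there is one more tool, called as name([rows], argument=value, ...), one row to a line, values as JSON. arm_command: Moves the arm, as the interface text tells. Its arguments: {"type":"object","properties":{"motion":{"type":"array","items":{"type":"array"}},"force":{"type":"number"}},"required":["motion"]}

```bash
mkdir -p pics
cat > h.py <<'E'
import numpy as np, cv2
from scipy.spatial.transform import Rotation as R
from bench import ctrl, optics, models
def cam(name, st=None):
    m=optics.camera_model(name); f=192/np.tan(np.radians(m['fovy'])/2)
    K=np.array([[f,0,m['cx']],[0,f,m['cy']],[0,0,1.]]); D=np.array(m['distortion'],float)
    if 'mount' in m:
        st=st or ctrl.get_state()
        T=np.eye(4);T[:3,:3]=R.from_rotvec(st['tool_rot']).as_matrix();T[:3,3]=st['position']
        C=T@np.array(m['mount'])
    else:
        W=np.eye(4);W[:3,:3]=R.from_rotvec(np.ravel(m['rvec'])).as_matrix();W[:3,3]=np.ravel(m['tvec']);C=np.linalg.inv(W)
    return K,D,C
def shot(name,fn):
    st=ctrl.get_state(); im,d=optics.get_image(name); cv2.imwrite('pics/'+fn,im); return im,d,cam(name,st)
def pts(mask,d,c):
    K,D,C=c; v,u=np.nonzero(mask&(d>0)); z=d[v,u]
    n=cv2.undistortPoints(np.stack([u,v],1).astype(float).reshape(-1,1,2),K,D).reshape(-1,2)
    P=np.c_[n*z[:,None],z]; return P@C[:3,:3].T+C[:3,3]
def proj(P,c):
    K,D,C=c; W=np.linalg.inv(C)
    return cv2.projectPoints(np.atleast_2d(P).astype(float),cv2.Rodrigues(W[:3,:3])[0],W[:3,3],K,D)[0].reshape(-1,2)
E
python3 - <<'E'
from h import *
print(ctrl.get_state())
for n in ['scene','side','wrist']:
    im,d,c=shot(n,n+'0.png'); print(n,c[2].round(3).tolist(),c[0][0,0])
    for t in ['case','hinge_pin','keeper_seat','keeper_lip','loop_bar','loop_pivot','lever_tip','lever_plate','cover','weight_a','objective']:
        try:
            r=models.search_frame(n,t)
            for q in r[:3]:
                p=C=c[2][:3,:3]@np.array(q['location'])+c[2][:3,3]; print(n,t,round(q['conf'],2),p.round(4))
        except Exception as e: print(t,e)
E
```

```text
{'time': 0.0, 'joint_positions': array([-1.31989812,  0.32180744, -0.0701058 ,  1.45169556,  0.02260386,
        1.37075753, -0.05691531]), 'qd': array([-0.00098403, -0.00104351,  0.00085478,  0.00227671,  0.00033035,
       -0.00141925,  0.00018362]), 'joint_torque': array([ 2.49964833e-04, -4.91278660e+01, -4.03638314e-01, -3.12526023e+01,
       -6.38427841e-02,  4.36007779e-02,  1.70398771e-04]), 'position': array([0.15239708, 0.63134367, 0.23546142]), 'tool_rot': array([-3.71021176e-01, -3.11947692e+00,  2.94684514e-03]), 'ft_force': array([ 0.08048813, -0.08695628,  0.57302756]), 'torque': array([ 0.0110204 ,  0.02301316, -0.01792332]), 'grip_width': 1.0041791691166433}
scene [[0.729, 0.402, -0.554, 1.153], [0.684, -0.436, 0.584, -0.563], [-0.007, -0.805, -0.593, 0.682], [0.0, 0.0, 0.0, 1.0]] 412.0866802795556
scene case 0.95 [0.6061 0.0216 0.1132]
scene hinge_pin 0.7 [0.6397 0.0288 0.0869]
scene hinge_pin 0.66 [0.5999 0.0261 0.1155]
scene keeper_seat 0.89 [0.6437 0.0284 0.088 ]
scene keeper_lip 0.84 [0.6441 0.0265 0.0866]
scene loop_bar 0.67 [0.6085 0.0536 0.1856]
scene lever_
[... 512 characters left out ...]
 hinge_pin 0.22 [0.5951 0.0653 0.1801]
side keeper_seat 0.7 [0.626  0.1123 0.1202]
side keeper_seat 0.32 [ 0.4693 -0.0988  0.0546]
side keeper_lip 0.71 [0.6286 0.1101 0.1164]
side loop_bar 0.75 [0.5992 0.0635 0.1791]
side loop_bar 0.69 [0.5427 0.0667 0.1824]
side loop_pivot 0.66 [0.597  0.0645 0.1847]
side lever_tip 0.67 [0.5978 0.0628 0.1807]
side lever_tip 0.61 [0.5455 0.0662 0.185 ]
side lever_plate 0.52 [0.5442 0.0743 0.1786]
side cover 0.6 [0.6258 0.1125 0.1201]
side weight_a 0.65 [ 0.4678 -0.0992  0.0547]
side objective 0.65 [0.5772 0.2198 0.0238]
wrist [[0.234, 0.938, 0.254, 0.083], [0.972, -0.226, -0.062, 0.649], [-0.001, 0.261, -0.965, 0.385], [0.0, 0.0, 0.0, 1.0]] 302.5288986065289
```

View pics/scene0.png

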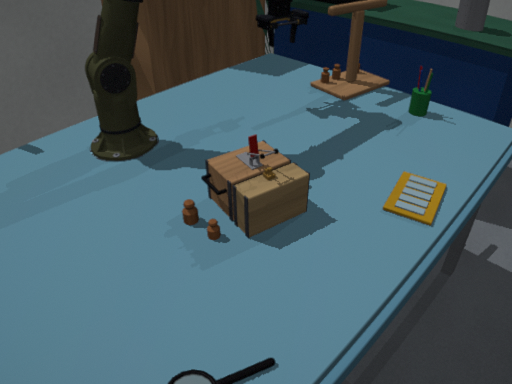

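View pics/side0.png

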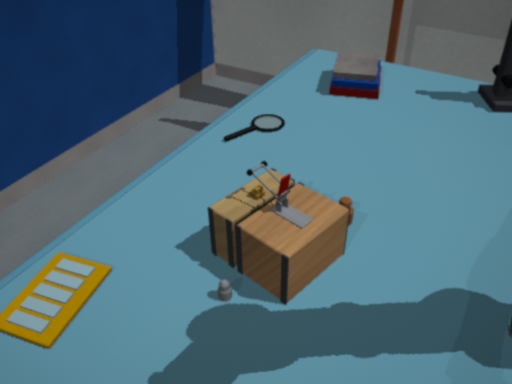

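The scene view shows the case near (255,185), with the red lever upright at (253,145) and the loop to its right. The side view has the caps at (250,172) and (264,164), the keeper at (258,192) and the lever at (285,183). Next I'll fit the pose of the case from the depth.

Run:
```python
from h import *
from scipy.optimize import least_squares
allp=[]
for n in ['scene','side']:
    im,d,c=shot(n,n+'1.png')
    P=pts(np.ones(d.shape,bool),d,c)
    print(n,'table z',np.median(P[(abs(P[:,0]-.6)<.3)&(abs(P[:,1])<.3)&(abs(P[:,2])<.03)][:,2]))
    Q=P[(abs(P[:,0]-.58)<.2)&(abs(P[:,1]-.03)<.2)&(P[:,2]>.110)&(P[:,2]<.130)]
    print(len(Q),np.median(Q[:,2]))
    r=cv2.minAreaRect(Q[:,:2].astype(np.float32)); print(r)
    # crop x4
    u=proj([0.58,0.05,.15],c)[0].astype(int)
    cv2.imwrite(f'pics/{n}1c.png',cv2.resize(im[max(0,u[1]-65):u[1]+65,u[0]-85:u[0]+85],None,fx=4.5,fy=4.5,interpolation=cv2.INTER_CUBIC))
    print(u); np.save(n+'P.npy',P)
    for t in ['lever_plate','loop_bar','keeper_lip','case','cover','objective','weight_a']:
        for q in models.silhouettes(n,t)[:2]:
            m=q['pixels']; p=pts(m,d,c)
            if len(p): print(n,t,round(q['conf'],2),m.sum(),p.mean(0).round(4),p.min(0).round(3),p.max(0).round(3))
```

```text
scene table z 0.0007777156326015389
3212 0.12088975214302972
((0.5574917197227478, 0.06211122125387192), (0.18409846723079681, 0.20518895983695984), 77.06192016601562)
[259 161]
scene lever_plate 0.58 150 [0.5463 0.0648 0.179 ] [0.539 0.045 0.154] [0.565 0.079 0.203]
scene loop_bar 0.42 110 [0.5881 0.0723 0.169 ] [0.402 0.026 0.002] [0.621 0.317 0.193]
scene keeper_lip 0.61 3900 [0.6376 0.0276 0.0816] [ 0.57  -0.05   0.003] [0.676 0.139 0.143]
scene keeper_lip 0.59 331 [ 0.4857 -0.1044  0.0338] [ 0.398 -0.119 -0.002] [ 0.501 -0.05   0.064]
scene case 0.67 6892 [0.5896 0.0304 0.0942] [ 0.308 -0.052 -0.001] [0.676 0.312 0.203]
scene cover 0.95 3877 [0.6376 0.0279 0.0825] [ 0.57  -0.05   0.003] [0.676 0.139 0.145]
scene cover 0.55 47 [0.6059 0.0525 0.1839] [0.531 0.026 0.12 ] [0.618 0.134 0.192]
scene weight_a 0.81 234 [ 0.5717 -0.1033  0.0276] [ 0.526 -0.115  0.002] [ 0.583 -0.062  0.051]
scene weight_a 0.7 317 [ 0.4888 -0.1048  0.0334] [ 0.436 -0.119 -0.   ] [ 0.501 -0.052  0.064]
side table z -0.00018296522204286347
6385 0.11946411070888407
((0.5546197891235352, 0.06264589726924896),
[... 185 characters left out ...]
 [0.5931 0.0574 0.1776] [ 0.549 -0.205 -0.   ] [0.752 0.081 0.192]
side loop_bar 0.45 119 [ 0.4741 -0.0956  0.0527] [ 0.459 -0.115  0.011] [ 0.491 -0.086  0.061]
side keeper_lip 0.58 2744 [0.6275 0.0926 0.0977] [ 0.57  -0.06  -0.003] [0.755 0.145 0.143]
side case 0.74 12630 [0.5369 0.0961 0.0933] [ 0.435 -0.209 -0.004] [0.77  0.176 0.202]
side cover 0.9 2862 [0.6261 0.0917 0.0989] [ 0.56  -0.06  -0.003] [0.758 0.145 0.18 ]
side objective 0.75 238 [0.5808 0.2179 0.0243] [ 0.572  0.197 -0.   ] [0.61  0.225 0.044]
side weight_a 0.72 169 [0.545  0.0608 0.1778] [ 0.535 -0.203 -0.003] [0.673 0.081 0.202]
side weight_a 0.65 186 [ 0.4699 -0.0949  0.047 ] [ 0.436 -0.187 -0.001] [ 0.515 -0.002  0.121]
```

View crops.

View pics/scene1c.png

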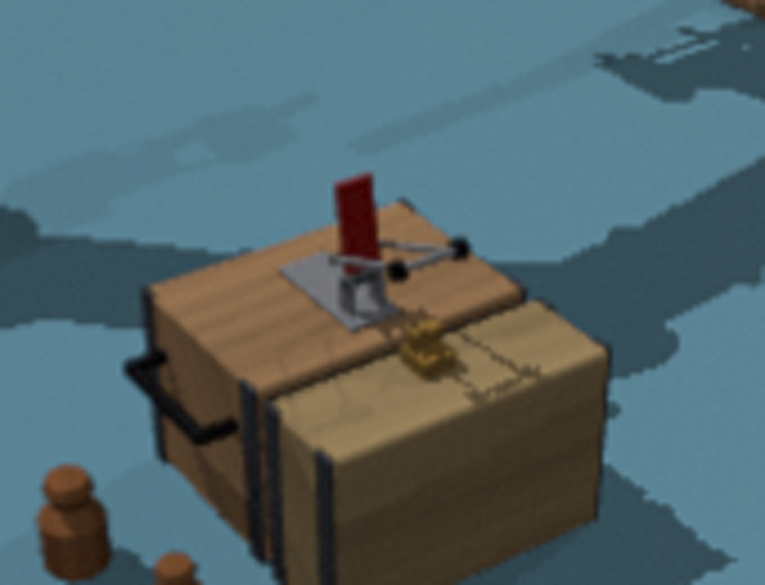

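View pics/side1c.png

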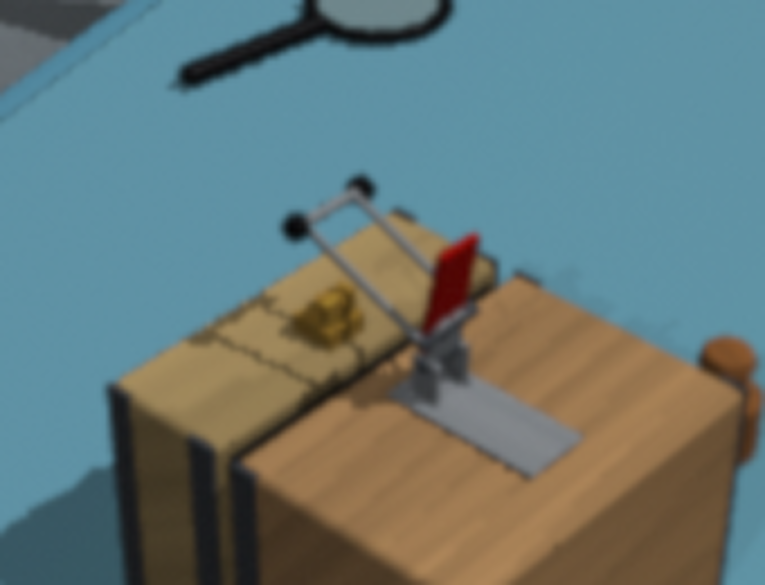

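Run:
```python
from h import *
# detailed points in case frame
a=np.radians(-13.05); ex=np.array([np.cos(a),np.sin(a),0]); ey=np.array([-np.sin(a),np.cos(a),0])
O=np.array([.556,.0624,0])-.0075*ex
for n in ['scene','side']:
    P=np.load(n+'P.npy')-O
    L=np.c_[P@ex,P@ey,P[:,2]]*1000
    s=(abs(L[:,0]-30)<110)&(abs(L[:,1])<32)&(L[:,2]>124)&(L[:,2]<230)
    L=L[s]; L=L[np.argsort(L[:,0])]
    for l in L[::max(1,len(L)//110)]: print(n,l.round(0).astype(int).tolist(),end=';')
    print()
```

```text
scene [-71, -12, 125];scene [-59, 9, 126];scene [-56, 16, 125];scene [-53, 11, 125];scene [-51, -3, 125];scene [-48, -7, 125];scene [-46, 6, 125];scene [-41, 12, 125];scene [-35, -7, 125];scene [-30, -13, 124];scene [-23, -2, 124];scene [-18, 13, 124];scene [-15, -8, 124];scene [-10, 11, 201];scene [-9, -7, 201];scene [-8, -1, 202];scene [-8, -11, 200];scene [-7, -8, 199];scene [-7, 3, 199];scene [-7, 3, 191];scene [-7, -11, 193];scene [-6, 6, 193];scene [-6, -13, 160];scene [-6, 3, 194];scene [-6, -1, 192];scene [-5, -10, 139];scene [-5, -10, 173];scene [-5, 8, 196];scene [-5, -10, 176];scene [-5, -1, 188];scene [-4, -4, 186];scene [-4, -1, 185];scene [-4, 4, 200];scene [-4, -5, 178];scene [-4, 7, 188];scene [-4, 7, 183];scene [-3, -2, 183];scene [-3, -8, 188];scene [-3, 12, 173];scene [-3, -8, 180];scene [-3, -15, 124];scene [-2, 8, 134];scene [-2, 9, 180];scene [-2, -6, 176];scene [-2, -9, 172];scene [-2, -9, 175];scene [-1, -4, 170];scene [-1, 8, 164];scene [-1, -4, 159];scene [-1, -7, 175];scene [-1, 10, 125];scene [0, 5, 171];scene [0, -2, 167];scene [0, 10, 129];scene [0, 4, 1
[... 3185 characters left out ...]
 130];side [53, -2, 127];side [54, -3, 136];side [54, 2, 136];side [55, -4, 142];side [55, -4, 132];side [55, 1, 142];side [56, -5, 129];side [56, 12, 128];side [56, 0, 129];side [56, -17, 188];side [56, 18, 187];side [57, -15, 188];side [57, 7, 142];side [58, 22, 186];side [58, 21, 190];side [59, -3, 185];side [59, 2, 185];side [59, 18, 184];side [59, -15, 181];side [60, 12, 185];side [60, 17, 189];side [60, 14, 188];side [61, 24, 191];side [61, 6, 142];side [61, 23, 188];side [62, 7, 188];side [62, 8, 128];side [62, 8, 130];side [62, 22, 184];side [63, -2, 141];side [64, 23, 184];side [65, 5, 130];side [66, 10, 127];side [68, 1, 128];side [69, 21, 182];side [71, 12, 125];side [74, 9, 127];
```

```bash
cat >> h.py <<'E'
a=np.radians(-13.06); ex=np.array([np.cos(a),np.sin(a),0]); ey=np.array([-np.sin(a),np.cos(a),0])
CO=np.array([.556,.0624,0])-.0075*ex
def case(P): P=np.asarray(P)-CO; return np.stack([P@ex,P@ey,P[...,2]],-1)*1000
def tell(goal=None,yaw=True):
    st=ctrl.get_state(); Rt=R.from_rotvec(st['tool_rot']); Rg=R.from_matrix(np.c_[-ex,ey,[0,0,-1.]])
    p=case(st['position']); print('t',round(st['time'],2),'case mm',p.round(1),'F case',np.r_[st['ft_force']@ex,st['ft_force']@ey,st['ft_force'][2]].round(1),'grip mm',round(st['grip_width']*87,1),'turn needed deg',np.degrees((Rt.inv()*Rg).as_rotvec()).round(2))
    if goal is not None:
        d=np.array(goal)-p; w=d[0]*ex+d[1]*ey+d[2]*np.array([0,0,1]); print('tool shift',Rt.inv().apply(w).round(1))
E
python3 -c "
from h import *
tell([62,0,265])"
```

```text
t 2.6 case mm [-514.3  463.6  236.6] F case [ 0.1 -0.4  0.3] grip mm 87.0 turn needed deg [ 0.   -0.   -0.51]
tool shift [-580.3 -458.5  -28.5]
```

arm_command([
  [[-29,-23,-4],[0,0,-0.5],0],
  [[-29,-23,-4],[0,0,0],0],
  [[-29,-23,-4],[0,0,0],0],
  [[-29,-23,-4],[0,0,0],0],
  [[-29,-23,-4],[0,0,0],0],
  [[-29,-23,-4],[0,0,0],0],
  [[-29,-23,-4],[0,0,0],0],
  [[-29,-23,-4],[0,0,0],0],
])

```text
time: 3.27
position: [0.3375, 0.3984, 0.2691]
tool_rot: [0.357, 3.121, 0.001]
ft_force: [1.6, 0.3, 0.2]
grip_width: 1.0
```

```bash
python3 -c "
from h import *
tell([62,0,265])"
```

```text
t 3.27 case mm [-281.2  277.9  269.1] F case [1.5 0.7 0.2] grip mm 87.0 turn needed deg [ 0.04  0.01 -0.  ]
tool shift [-343.2 -277.9    3.9]
```

arm_command([
  [[-29,-23,0],[0,0,0],0],
  [[-29,-23,0],[0,0,0],0],
  [[-29,-23,0],[0,0,0],0],
  [[-29,-23,0],[0,0,0],0],
  [[-29,-23,0],[0,0,0],0],
  [[-29,-23,0],[0,0,0],0],
  [[-29,-23,0],[0,0,0],0],
  [[-29,-23,0],[0,0,0],0],
])

```text
time: 3.93
position: [0.5219, 0.1667, 0.269]
tool_rot: [0.357, 3.121, 0.001]
ft_force: [0.3, -0.1, 0.0]
grip_width: 0.995
```

arm_command([
  [[-30,-25,0],[0,0,0],0],
  [[-30,-25,0],[0,0,0],0],
  [[-30,-25,0],[0,0,0],0],
  [[-20,-10,0],[0,0,0],0],
  [[0,0,0],[0,0,0],0],
  [[0,0,0],[0,0,0],0],
])

```text
time: 4.43
position: [0.6093, 0.0593, 0.2682]
tool_rot: [-0.362, -3.12, 0.001]
ft_force: [0.2, -0.2, 0.0]
grip_width: 1.001
```

Run:
```python
from h import *
tell([62,0,265])
im,d,c=shot('wrist','w1.png')
P=pts(np.ones(d.shape,bool),d,c); L=case(P)
T=L[(abs(L[:,2]-120)<8)&(abs(L[:,0])<130)&(abs(L[:,1])<100)]
print('top z',np.median(T[:,2]))
s=(abs(L[:,0]-30)<110)&(abs(L[:,1])<32)&(L[:,2]>126)&(L[:,2]<230)
L=L[s]; L=L[np.argsort(L[:,0])]; print(len(L))
for l in L[::max(1,len(L)//130)]: print(l.round(0).astype(int).tolist(),end=';')
```

```text
t 4.43 case mm [ 60.1   9.  268.2] F case [ 0.2 -0.1  0. ] grip mm 87.0 turn needed deg [-0.03 -0.03 -0.18]
tool shift [-1.9 -9.   3.2]
top z 119.9095826916824
2387
[-11, -11, 200];[-11, 2, 200];[-10, -8, 200];[-10, 3, 200];[-10, -8, 200];[-10, 5, 200];[-9, -3, 201];[-9, 8, 200];[-8, -5, 201];[-8, 2, 199];[-8, -2, 200];[-8, 8, 200];[-7, -12, 198];[-7, 11, 159];[-6, -5, 197];[-6, 10, 194];[-5, -11, 192];[-5, 9, 192];[-5, -10, 188];[-5, 2, 188];[-4, -17, 160];[-4, -3, 183];[-4, 10, 181];[-3, -6, 179];[-3, -7, 177];[-2, -7, 175];[-2, 4, 173];[-1, -18, 158];[-1, 4, 168];[0, 11, 161];[0, 1, 162];[0, 14, 161];[1, -10, 157];[1, -11, 155];[3, -15, 163];[3, -16, 164];[4, -16, 163];[5, -16, 164];[6, -17, 162];[7, -17, 163];[8, 16, 163];[10, 13, 164];[11, -14, 164];[13, -16, 166];[14, -17, 167];[15, 12, 165];[17, 15, 167];[18, -17, 167];[20, -16, 169];[21, -14, 169];[23, 15, 171];[24, -14, 169];[25, -16, 170];[27, 14, 172];[28, 13, 172];[30, -15, 174];[31, 15, 176];[32, -14, 173];[34, 15, 174];[35, 13, 175];[37, -17, 176];[38, -15, 177];[40, 15, 178];[41, -17, 178];[43, -15, 179];[44, -16, 179]
[... 248 characters left out ...]
184];[56, 16, 183];[57, -16, 185];[57, 2, 142];[57, 18, 187];[57, -21, 189];[58, -8, 142];[58, -7, 142];[58, 10, 128];[59, -7, 143];[59, 19, 190];[59, 13, 186];[59, -23, 190];[60, -8, 142];[60, -4, 186];[60, 10, 186];[60, -2, 188];[60, -2, 143];[60, -23, 189];[61, -2, 142];[61, -21, 191];[61, -11, 129];[61, -17, 187];[61, 12, 187];[61, 16, 191];[62, 6, 142];[62, 10, 130];[62, 9, 130];[62, 15, 187];[62, 17, 191];[63, 14, 188];[63, -16, 187];[63, 22, 189];[63, -18, 191];[64, 3, 187];[64, 9, 131];[64, -13, 186];[64, -6, 186];[64, -20, 190];[65, -24, 189];[66, 19, 190];[67, -17, 186];[68, -10, 129];[69, -9, 130];[70, -10, 130];[71, -4, 131];[72, -7, 131];[72, 1, 129];[73, -9, 130];[74, -9, 130];
```

View pics/w1.png

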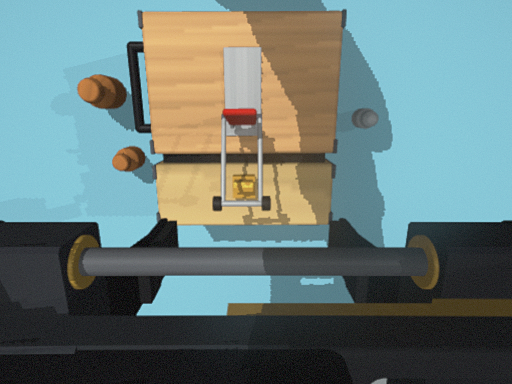

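The wrist view shows the red lever at (240,116), the caps at (217,204) and (267,204), and the keeper at (243,187). That agrees with the model, so I'm descending to the caps.

arm_command([
  [[-1.8,-9,20],[0,0,-0.2],0],
  [[0,0,20],[0,0,0],0],
  [[0,0,20],[0,0,0],0],
  [[0,0,12],[0,0,0],0],
  [[0,0,4.7],[0,0,0],0],
  [[0,0,0],[0,0,0],0],
  [[0,0,0],[0,0,0],0],
])

```text
time: 5.07
position: [0.6089, 0.0523, 0.1927]
tool_rot: [0.35, 3.121, 0.001]
ft_force: [1.1, -0.1, 0.8]
grip_width: 0.999
```

Run:
```python
from h import *
tell([62,-0.3,191.5])
im,d,c=shot('wrist','w2.png')
for n in ['wrist']:
    L=case(pts(np.ones(d.shape,bool),d,c))
    B=L[(abs(L[:,1])<12)&(L[:,2]>180)&(L[:,2]<195)&(abs(L[:,0]-62)<9)]; print('bar',len(B),np.median(B,0),B.min(0),B.max(0))
    B=L[(abs(abs(L[:,1])-21)<4)&(L[:,2]>182)&(L[:,2]<195)&(abs(L[:,0]-62)<9)]; print('caps',len(B),B.min(0),B.max(0))
    B=L[(abs(L[:,1])<9)&(abs(L[:,2]-142)<2.5)]; print('lip',len(B),np.percentile(B[:,0],[0,2,5,50,95,98,100]),np.median(B,0))
    B=L[(abs(L[:,1])<11)&(abs(L[:,2]-130)<2)&(L[:,0]>60)]; print('foot',np.percentile(B[:,0],[2,5,50,95,98,100]),np.median(B,0))
```

```text
t 5.07 case mm [ 61.3   2.2 192.7] F case [1.1 0.1 0.8] grip mm 86.9 turn needed deg [0.04 0.05 0.27]
tool shift [-0.7 -2.5  1.2]
bar 389 [ 6.10030852e+01 -1.56795464e-01  1.86718211e+02] [ 59.0431672  -11.89625642 183.81805593] [ 64.11540885  11.99438725 188.64673176]
caps 329 [ 53.02596707 -23.56267324 182.08846725] [ 62.57543272  22.25290783 191.86552693]
lip 344 [ 3.21357635  5.08554296 54.76429759 58.84316173 63.56853956 63.84699228
 64.25725763] [ 5.88431617e+01 -2.47818862e-02  1.41986168e+02]
foot [61.18553218 63.49780911 70.82855364 73.81515375 74.00918134 74.17467278] [ 70.82855364   0.64515214 130.01084943]
```

View pics/w2.png

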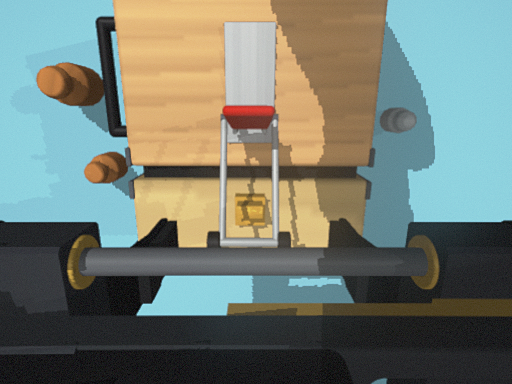

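arm_command([
  [[-0.5,-2,1],[0,0,0],0],
  [[0,0,0],[0,0,0],0],
  [[0,0,0],[0,0,0],0],
])

```text
time: 5.37
position: [0.6091, 0.0491, 0.1916]
tool_rot: [0.353, 3.121, 0.001]
ft_force: [-0.4, 0.4, -0.9]
grip_width: 1.004
```

Run:
```python
from h import *
tell([62,-0.3,191.5])
```

```text
t 5.37 case mm [ 62.2  -0.9 191.6] F case [-0.5  0.3 -0.9] grip mm 87.3 turn needed deg [0.03 0.06 0.17]
tool shift [0.2 0.6 0.1]
```

Good. Closing on the caps.

arm_command([
  [[0,0.5,0],[0,0,0],0.35],
  [[0,0,0],[0,0,0],0.42],
  [[0,0,0],[0,0,0],0.48],
  [[0,0,0],[0,0,0],0.6],
  [[0,0,0],[0,0,0],0.6],
  [[0,0,0],[0,0,0],0.6],
  [[0,0,0],[0,0,0],0.6],
], force=15)

```text
time: 5.95
position: [0.6089, 0.0499, 0.1909]
tool_rot: [0.352, 3.122, 0.0]
ft_force: [-0.6, 0.6, 1.1]
grip_width: 0.555
```

Run:
```python
from h import *
tell([62,0,191.5])
im,d,c=shot('wrist','w3.png')
```

```text
t 5.95 case mm [ 61.8  -0.2 190.9] F case [-0.7  0.4  1.1] grip mm 48.2 turn needed deg [0.  0.  0.2]
tool shift [-0.2  0.2 -0.6]
```

View pics/w3.png

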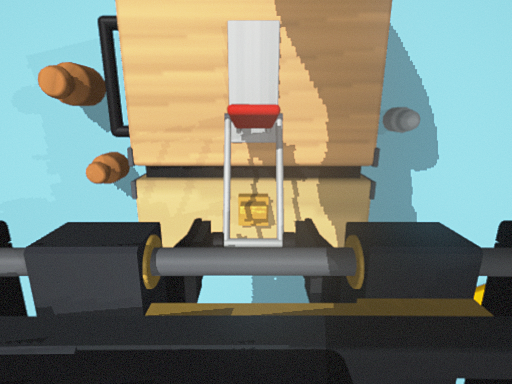

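arm_command([
  [[0,0,0],[0,0,0],0.6],
  [[0,0,0],[0,0,0],0.6],
  [[-1.5,0,3],[0,0,0],0.6],
  [[-1.5,0,3],[0,0,0],0.6],
  [[-1.5,0,3],[0,0,0],0.6],
  [[-1.5,0,3],[0,0,0],0.6],
  [[-1.5,0,4],[0,0,0],0.6],
  [[-1.5,0,4],[0,0,0],0.6],
])

```text
time: 6.67
position: [0.6173, 0.048, 0.1701]
tool_rot: [-0.352, -3.121, -0.0]
ft_force: [-2.1, 0.7, -0.5]
grip_width: 0.527
```

```bash
cat > look.py <<'E'
import sys
from h import *
k=sys.argv[1]
tell()
for n in sys.argv[2:]:
    im,d,c=shot(n,f'{n}_{k}.png')
    if n!='wrist':
        u=proj([0.6,0.055,.15],c)[0].astype(int)
        cv2.imwrite(f'pics/{n}_{k}c.png',cv2.resize(im[max(0,u[1]-50):u[1]+50,u[0]-65:u[0]+65],None,fx=6,fy=6,interpolation=cv2.INTER_CUBIC))
    L=case(pts(np.ones(d.shape,bool),d,c)); np.save(f'{n}_{k}.npy',L)
    def q(nm,m):
        B=L[m]; 
        if len(B)>3: print(n,nm,len(B),np.median(B,0).round(1),np.percentile(B,[3],axis=0).round(1),np.percentile(B,[97],axis=0).round(1))
    b=case(ctrl.get_state()['position']); bx,bz=b[0],b[2]-6
    q('bar',(abs(L[:,1])<12)&(abs(L[:,2]-bz)<6)&(abs(L[:,0]-bx)<6))
    q('lip',(abs(L[:,1])<8.5)&(abs(L[:,2]-142)<2.5)&(abs(L[:,0]-60)<9))
    q('foot',(abs(L[:,1])<10)&(abs(L[:,2]-130)<2)&(abs(L[:,0]-70)<9))
    q('wires',(abs(abs(L[:,1])-15)<2.5)&(L[:,2]>140)&(abs(L[:,0]-40)<15))
    q('levertop',(abs(L[:,1])<11)&(L[:,2]>194)&(L[:,2]<206)&(abs(L[:,0])<40))
E
python3 look.py a wrist side
```

```text
t 6.67 case mm [ 70.5  -0.2 170.1] F case [-2.2  0.2 -0.5] grip mm 45.9 turn needed deg [-0.01 -0.07  0.2 ]
wrist bar 396 [ 69.4  -0.  166. ] [[ 67.9 -11.2 163.5]] [[ 71.9  11.2 167.3]]
wrist lip 435 [ 59.1  -0.3 141.9] [[ 54.7  -8.3 140.1]] [[ 63.9   8.2 142.9]]
wrist foot 244 [ 71.2   1.  130. ] [[ 66.1  -9.  128.8]] [[ 73.9   9.6 131. ]]
wrist wires 5667 [ 44.3 -12.6 262.3] [[ 30.9 -17.1 161.7]] [[ 48.3  17.  276.2]]
wrist levertop 784 [ 2.600e+00 -2.000e-01  2.004e+02] [[  0.4 -10.3 198.5]] [[  5.2  10.1 201.8]]
side bar 28 [ 69.6  -1.  164.6] [[ 68.1 -11.1 161.4]] [[ 72.2  10.7 166.6]]
side lip 16 [ 58.9   3.4 141.4] [[ 54.6  -7.8 139.7]] [[ 64.4   8.  143.5]]
side foot 16 [ 68.7   6.7 130.1] [[ 62.5   1.2 128.5]] [[ 73.4   9.8 130.8]]
side wires 727 [ 39.4  14.3 355.8] [[ 33.7 -16.7 161.1]] [[ 52.3  17.2 483. ]]
side levertop 40 [  1.6   1.4 198.9] [[ -0.4  -8.8 194.5]] [[  5.   10.3 200.8]]
```

View pics/side_ac.png

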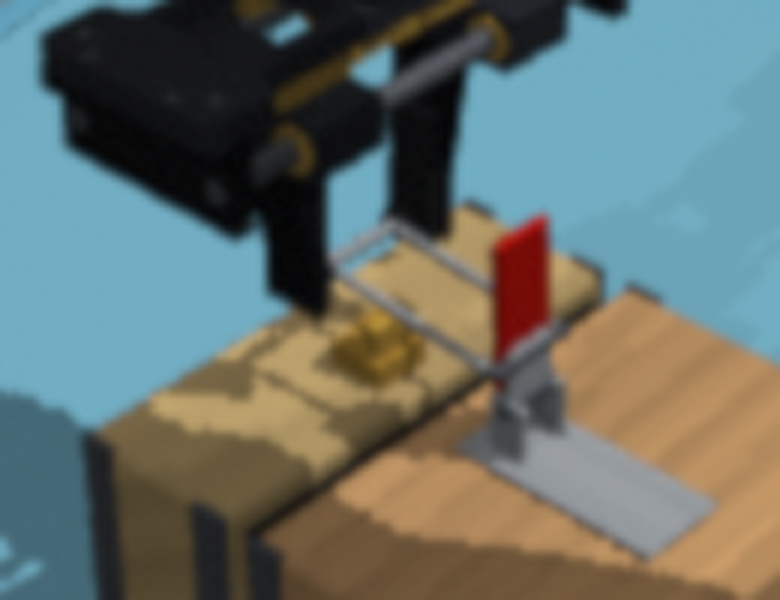

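View pics/wrist_a.png

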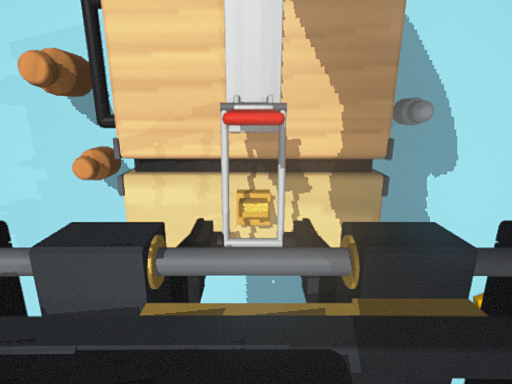

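arm_command([
  [[-1,0,4],[0,0,0],0.6],
  [[0,0,4],[0,0,0],0.6],
  [[0,0,4],[0,0,0],0.6],
  [[0,0,4],[0,0,0],0.6],
  [[0,0,4],[0,0,0],0.6],
  [[0,0,4],[0,0,0],0.6],
  [[0,0,2],[0,0,0],0.6],
  [[0,0,0],[0,0,0],0.6],
])

```text
time: 7.43
position: [0.6185, 0.0477, 0.1442]
tool_rot: [-0.352, -3.121, 0.0]
ft_force: [-0.4, 0.5, -0.8]
grip_width: 0.525
```

```bash
python3 look.py b wrist side
```

```text
t 7.43 case mm [ 71.7  -0.2 144.2] F case [-0.6  0.4 -0.8] grip mm 45.7 turn needed deg [-0.01 -0.02  0.19]
wrist bar 395 [ 70.6  -0.3 140.1] [[ 69.1 -11.3 137.4]] [[ 73.1  11.2 141.4]]
wrist lip 545 [ 58.7  -0.4 142. ] [[ 54.6  -8.1 140.4]] [[ 63.5   7.9 143.1]]
wrist foot 227 [ 70.4   0.8 130. ] [[ 62.9  -9.  128.9]] [[ 72.5   9.9 131. ]]
wrist wires 5681 [ 45.4 -12.6 236.2] [[ 30.6 -17.2 146.1]] [[ 48.4  17.  250.3]]
wrist levertop 1262 [ 13.6  -0.2 198.2] [[ 11.5 -10.3 194.5]] [[ 16.5  10.1 199.6]]
side bar 26 [ 70.9  -0.2 139.5] [[ 68.6 -10.7 136.7]] [[ 73.3  10.2 141.3]]
side lip 25 [ 59.5   0.4 141.3] [[ 54.6  -7.8 139.8]] [[ 64.4   7.3 143.3]]
side foot 6 [ 65.3   6.6 129.9] [[ 63.2   5.5 128.5]] [[ 71.7   9.2 130.3]]
side wires 689 [ 40.4  14.3 339.2] [[ 34.9 -17.  146.9]] [[ 52.8  17.3 458.4]]
side levertop 35 [ 1.33e+01 -1.00e-01  1.97e+02] [[ 11.3  -9.8 194.1]] [[ 16.6  10.3 199. ]]
```

View pics/side_bc.png

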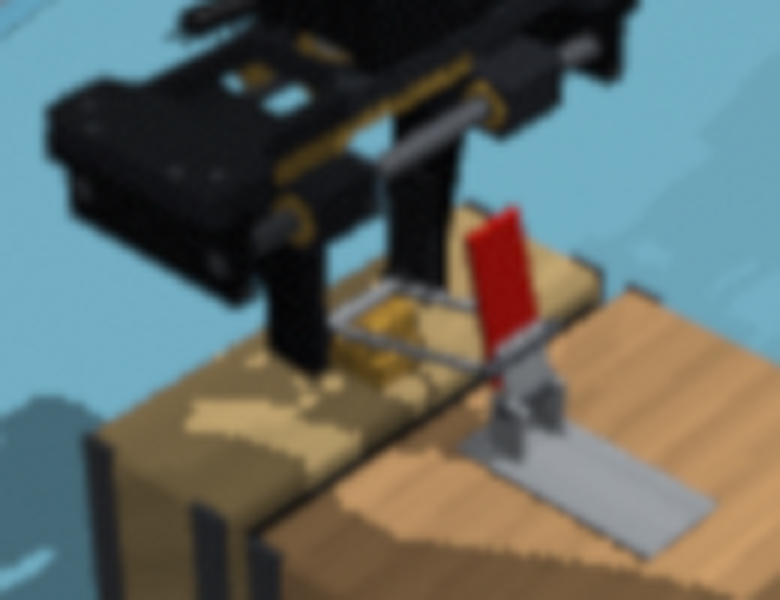

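arm_command([
  [[0,0,2.2],[0,0,0],0.6],
  [[0,0,2.2],[0,0,0],0.6],
  [[0,0,0],[0,0,0],0.6],
  [[2,0,0],[0,0,0],0.6],
  [[2,0,0],[0,0,0],0.6],
  [[2,0,0],[0,0,0],0.6],
  [[0,0,0],[0,0,0],0.6],
])

```text
time: 8.12
position: [0.6153, 0.0483, 0.1417]
tool_rot: [0.352, 3.115, 0.0]
ft_force: [4.5, -1.1, -1.6]
grip_width: 0.529
```

```bash
python3 look.py c wrist side
```

```text
t 8.12 case mm [ 68.5  -0.3 141.7] F case [ 4.6 -0.  -1.6] grip mm 46.0 turn needed deg [0.06 0.39 0.16]
wrist bar 373 [ 67.6  -0.4 137.7] [[ 63.  -11.4 130.2]] [[ 69.9  11.1 141.5]]
wrist lip 568 [5.900e+01 1.000e-01 1.419e+02] [[ 54.7  -8.2 140.1]] [[ 63.7   7.8 143. ]]
wrist foot 24 [ 65.    9.4 130. ] [[ 61.6   9.2 128.9]] [[ 68.4   9.9 130.6]]
wrist wires 5677 [ 41.5 -12.7 233.5] [[ 30.5 -17.2 143.7]] [[ 47.7  17.  247.6]]
wrist levertop 1419 [ 6.000e+00 -1.000e-01  1.999e+02] [[  3.8 -10.3 195.1]] [[  8.9  10.  201.3]]
side bar 19 [ 68.    1.5 137.7] [[ 63.2  -9.3 130. ]] [[ 71.4  10.4 140.9]]
side lip 31 [ 58.7  -0.3 141. ] [[ 53.4  -8.  139.8]] [[ 64.2   7.8 142.6]]
side foot 5 [ 68.3   2.3 129.3] [[ 65.1   0.9 128.2]] [[ 70.4   9.6 130.1]]
side wires 695 [ 35.6  14.3 327.3] [[ 30.4 -16.8 144.6]] [[ 51.   17.1 454.2]]
side levertop 40 [  4.8   1.2 198.3] [[  3.  -10.  194.3]] [[  8.7  10.6 201. ]]
```

View pics/side_cc.png

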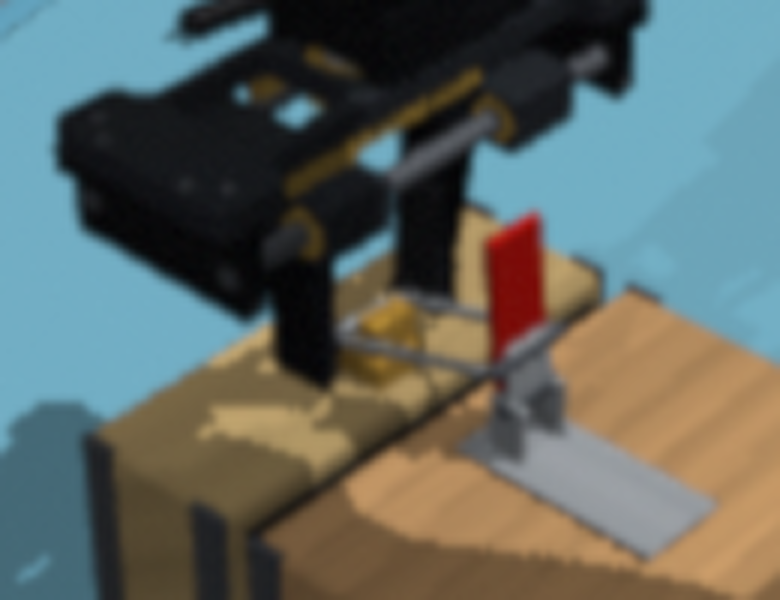

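The bar is still too high and touches the lip edge (bar z≈136.5, about 4.6 N). I'll back out, go lower and draw in again.

arm_command([
  [[-3,0,0],[0,0,0],0.6],
  [[-2.5,0,0],[0,0,0],0.6],
  [[0,0,1],[0,0,0],0.6],
  [[0,0,1],[0,0,0],0.6],
  [[0,0,0],[0,0,0],0.6],
  [[0,0,0],[0,0,0],0.6],
])

```text
time: 8.72
position: [0.6167, 0.0482, 0.1384]
tool_rot: [-0.351, -3.119, -0.0]
ft_force: [-5.9, 1.0, 4.1]
grip_width: 0.525
```

```bash
python3 look.py d wrist
```

```text
t 8.72 case mm [ 6.990e+01 -1.000e-01  1.384e+02] F case [-6.  -0.3  4.1] grip mm 45.7 turn needed deg [-0.   -0.19  0.21]
wrist bar 360 [ 68.9   0.3 134.3] [[ 65.3 -11.4 129.8]] [[ 71.3  11.2 135.6]]
wrist lip 589 [ 58.7   0.2 141.9] [[ 54.7  -8.  140.2]] [[ 63.6   7.9 143. ]]
wrist foot 20 [ 65.2   9.7 130.1] [[ 61.5   9.2 129.2]] [[ 67.7   9.8 131.1]]
wrist wires 5622 [ 43.9 -12.6 230.7] [[ 30.8 -17.2 142.6]] [[ 46.7  17.  244.6]]
wrist levertop 1433 [ 13.   -0.2 198.3] [[ 10.8 -10.3 194.5]] [[ 16.   10.1 199.8]]
```

arm_command([
  [[0,0,-1],[0,0,0],0.6],
  [[1.5,0,-0.6],[0,0,0],0.6],
  [[1.5,0,0],[0,0,0],0.6],
  [[1.5,0,0],[0,0,0],0.6],
  [[1,0,0],[0,0,0],0.6],
  [[0,0,0],[0,0,0],0.6],
])

```text
time: 9.27
position: [0.6152, 0.0484, 0.1411]
tool_rot: [0.352, 3.116, 0.0]
ft_force: [4.3, -0.9, -1.3]
grip_width: 0.526
```

```bash
python3 look.py e wrist
```

```text
t 9.27 case mm [ 68.3  -0.3 141.1] F case [ 4.4  0.1 -1.3] grip mm 45.8 turn needed deg [0.05 0.35 0.16]
wrist bar 332 [ 67.6   0.4 137. ] [[ 63.5 -11.4 129.6]] [[ 69.8  11.1 138.5]]
wrist lip 581 [5.90e+01 1.00e-01 1.42e+02] [[ 54.6  -8.2 140.2]] [[ 63.7   7.9 143. ]]
wrist foot 24 [ 64.7   9.5 130. ] [[ 61.5   9.1 129. ]] [[ 68.    9.9 131.1]]
wrist wires 5678 [ 41.5 -12.7 232.8] [[ 30.6 -17.2 143.3]] [[ 47.8  17.1 247. ]]
wrist levertop 1407 [ 6.200e+00 -1.000e-01  1.998e+02] [[  4.  -10.3 195.2]] [[  8.9  10.1 201.2]]
```

arm_command([
  [[0,0,1],[0,0,0],0.6],
  [[1,0,0.3],[0,0,0],0.6],
  [[1,0,0],[0,0,0],0.6],
  [[1,0,0],[0,0,0],0.6],
  [[0,0,0],[0,0,0],0.6],
])

```text
time: 9.73
position: [0.6113, 0.0493, 0.1392]
tool_rot: [0.352, 3.118, 0.0]
ft_force: [4.8, -1.0, -1.5]
grip_width: 0.523
```

```bash
python3 look.py f wrist side
```

```text
t 9.73 case mm [ 64.3  -0.2 139.2] F case [ 4.9  0.1 -1.5] grip mm 45.5 turn needed deg [0.03 0.21 0.18]
wrist bar 124 [ 62.9   9.1 134.4] [[ 58.8 -11.9 129.1]] [[ 65.4  11.7 136.3]]
wrist lip 504 [ 5.810e+01 -1.000e-01  1.419e+02] [[ 54.7  -8.1 140.1]] [[ 62.3   7.9 143.1]]
wrist foot 7 [ 62.8   9.8 129.5] [[ 61.7   9.2 129.1]] [[ 63.3   9.8 130.1]]
wrist wires 5545 [ 37.7 -12.7 231.6] [[ 30.4 -17.2 142.2]] [[ 43.   17.  245.2]]
wrist levertop 1468 [ -5.7  -0.3 200.4] [[ -8.1 -10.3 196.3]] [[ -3.    9.9 201.7]]
side bar 10 [ 63.4   8.6 134.6] [[ 58.6   5.7 130.2]] [[ 65.   11.3 137.5]]
side lip 27 [ 58.8  -0.6 141.4] [[ 55.   -8.  140.1]] [[ 64.6   7.6 143.1]]
side wires 715 [ 32.2  14.3 319.7] [[ 27.3 -16.9 144.2]] [[ 51.4  17.3 453.6]]
side levertop 36 [ -7.5   0.5 198.9] [[ -8.5  -9.3 194.6]] [[ -4.9  10.3 202. ]]
```

View pics/side_fc.png

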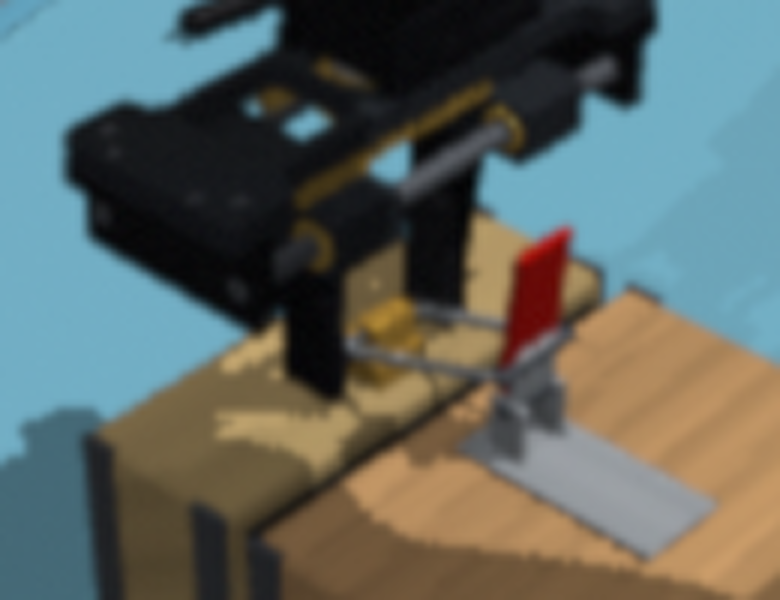

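The bar is now under the lip. In the side view the wires go around the keeper at (390,335) and the bar is hidden beneath the lip. Next I'll draw it gently to the wall.

arm_command([
  [[0.7,0,0],[0,0,0],0.6],
  [[0.7,0,0],[0,0,0],0.6],
  [[0.7,0,0],[0,0,0],0.6],
  [[0,0,0],[0,0,0],0.6],
  [[0,0,0],[0,0,0],0.6],
])

```text
time: 10.25
position: [0.6091, 0.0498, 0.1391]
tool_rot: [0.352, 3.118, 0.0]
ft_force: [5.9, 0.1, -1.7]
grip_width: 0.525
```

```bash
python3 look.py g wrist
```

```text
t 10.25 case mm [ 62.1  -0.3 139.1] F case [ 5.7  1.5 -1.7] grip mm 45.7 turn needed deg [0.03 0.19 0.18]
wrist bar 128 [ 60.5   9.  134. ] [[ 56.8 -11.8 129. ]] [[ 63.5  11.7 136.2]]
wrist lip 377 [5.700e+01 1.000e-01 1.418e+02] [[ 54.6  -7.7 139.9]] [[ 60.3   7.8 143. ]]
wrist wires 5432 [ 35.5 -12.6 231.9] [[ 28.6 -17.2 142.3]] [[ 40.2  17.1 245.2]]
wrist levertop 1821 [-1.390e+01 -1.000e-01  1.988e+02] [[-16.9 -10.3 194.8]] [[-11.1  10.1 200.3]]
```

arm_command([
  [[0.7,0,0],[0,0,0],0.6],
  [[0.7,0,0],[0,0,0],0.6],
  [[0,0,0],[0,0,0],0.6],
  [[0,0,0],[0,0,0],0.6],
])

```text
time: 10.63
position: [0.6088, 0.0499, 0.1394]
tool_rot: [0.352, 3.116, -0.0]
ft_force: [7.2, -0.8, -2.8]
grip_width: 0.526
```

```bash
python3 look.py i wrist
```

```text
t 10.63 case mm [ 61.8  -0.3 139.4] F case [ 7.2  0.8 -2.8] grip mm 45.8 turn needed deg [0.04 0.33 0.17]
wrist bar 126 [ 60.3   9.1 134.4] [[ 56.3 -11.8 128.9]] [[ 63.1  11.7 136.8]]
wrist lip 362 [5.690e+01 1.000e-01 1.419e+02] [[ 54.5  -8.1 139.9]] [[ 60.1   7.9 143. ]]
wrist wires 5446 [ 35.  -12.7 232.1] [[ 28.1 -17.2 142.4]] [[ 39.8  17.  245.4]]
wrist levertop 1804 [-1.520e+01 -1.000e-01  1.986e+02] [[-18.1 -10.3 194.6]] [[-12.4  10.1 200.1]]
```

The wall has been found: the tool stalls at x≈61.8 with the force rising to 7 N. Now I'll relax, let go and rise.

arm_command([
  [[-1,0,0],[0,0,0],0.6],
  [[0,0,0],[0,0,0],0.6],
  [[0,0,0],[0,0,0],0.3],
  [[0,0,0],[0,0,0],0.2],
  [[0,0,0],[0,0,0],0.1],
  [[0,0,0],[0,0,0],0.1],
  [[0,0,0],[0,0,0],0.1],
])

```text
time: 11.27
position: [0.6069, 0.0503, 0.1385]
tool_rot: [-0.352, -3.121, 0.0]
ft_force: [-0.7, 0.5, 0.2]
grip_width: 0.82
```

```bash
python3 look.py j wrist
```

```text
t 11.27 case mm [ 59.8  -0.3 138.5] F case [-0.8  0.4  0.2] grip mm 71.3 turn needed deg [-0.01 -0.06  0.2 ]
wrist bar 377 [ 54.9  -0.4 133. ] [[ 54.1 -11.6 129.3]] [[ 60.7  10.4 138.1]]
wrist lip 225 [ 55.8  -0.4 141.9] [[ 54.4  -7.9 140.1]] [[ 57.8   7.6 143.1]]
wrist wires 5303 [ 33.6 -12.5 231.8] [[ 26.8 -17.1 142.1]] [[ 40.1  17.  244.7]]
wrist levertop 1730 [-1.520e+01 -1.000e-01  1.986e+02] [[-17.9 -10.3 194.6]] [[-12.3  10.  200.1]]
```

View pics/wrist_j.png

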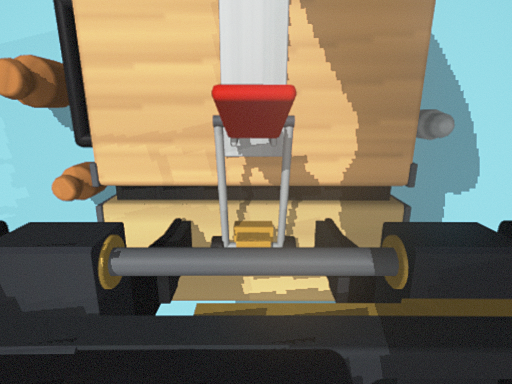

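The hook held: the keeper's brass shows at (253,235) with the loop around it, and the lever still stands at about 1.25 rad. Rising, then closing the fingers.

arm_command([
  [[0,0,-8],[0,0,0],0],
  [[0,0,-12],[0,0,0],0],
  [[0,0,-20],[0,0,0],0],
  [[0,0,-30],[0,0,0],0],
  [[0,0,-30],[0,0,0],0.5],
  [[15,0,0],[0,0,-0.2],1],
  [[18,0,0],[0,0,0],1],
  [[15,0,0],[0,0,0],1],
])

```text
time: 11.98
position: [0.5605, 0.0607, 0.2409]
tool_rot: [0.347, 3.12, 0.002]
ft_force: [0.0, -0.2, -0.1]
grip_width: 0.779
```

arm_command([
  [[0,0,0],[0,0,0],1],
  [[0,0,0],[0,0,0],1],
  [[0,0,0],[0,0,0],1],
  [[0,0,0],[0,0,0],1],
  [[0,0,0],[0,0,0],1],
  [[0,0,0],[0,0,0],1],
])

```text
time: 12.48
position: [0.561, 0.0605, 0.2386]
tool_rot: [-0.347, -3.122, 0.001]
ft_force: [0.6, 0.4, 0.5]
grip_width: 0.323
```

```bash
python3 look.py k wrist side; python3 -c "
from h import *
tell([12,0,200])"
```

```text
t 12.48 case mm [ 12.8  -0.7 238.6] F case [0.5 0.5 0.5] grip mm 28.1 turn needed deg [-0.03 -0.    0.36]
wrist lip 100 [ 56.4   0.2 141.9] [[ 54.7  -7.7 139.6]] [[ 58.8   8.1 143.1]]
wrist wires 176 [ 35.9  12.6 143.8] [[ 25.8 -17.2 140.2]] [[ 46.6  15.9 147.4]]
wrist levertop 282 [-16.   -0.5 198.6] [[-18.  -10.1 195.3]] [[-12.5   9.7 200. ]]
side lip 28 [ 5.930e+01 -1.000e-01  1.414e+02] [[ 54.8  -7.6 139.8]] [[ 64.6   7.6 143.3]]
side foot 7 [ 70.    3.6 129.6] [[ 68.9   0.4 128.1]] [[ 74.8   8.3 131.6]]
side wires 165 [ 31.1  15.  350.8] [[ 25.4 -14.8 141.4]] [[ 44.8  17.2 386.9]]
side levertop 31 [-17.1   1.9 197.8] [[-18.9  -9.7 194.4]] [[-13.1  10.7 200.2]]
t 12.58 case mm [ 12.6  -0.7 238.5] F case [ 0.4 -1.  -0.2] grip mm 20.1 turn needed deg [-0.03 -0.01  0.37]
tool shift [ 0.5  0.7 38.5]
```

View pics/side_kc.png

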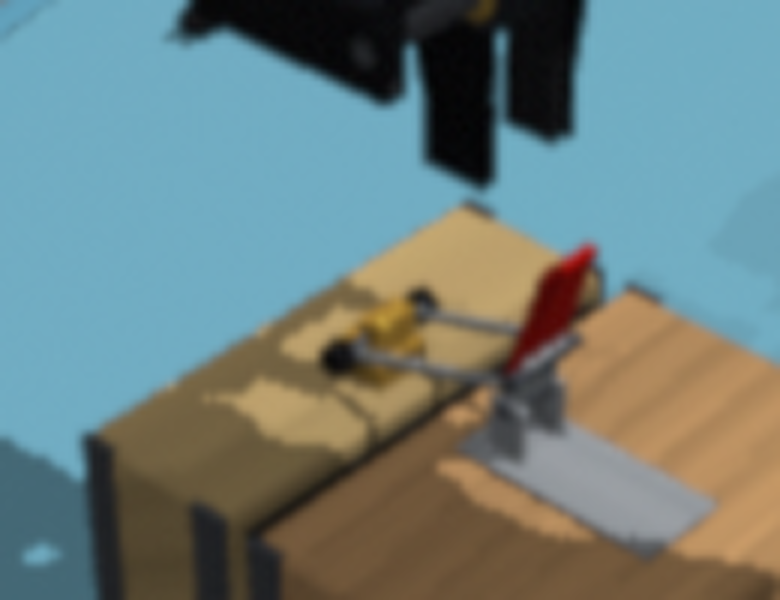

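View pics/wrist_k.png

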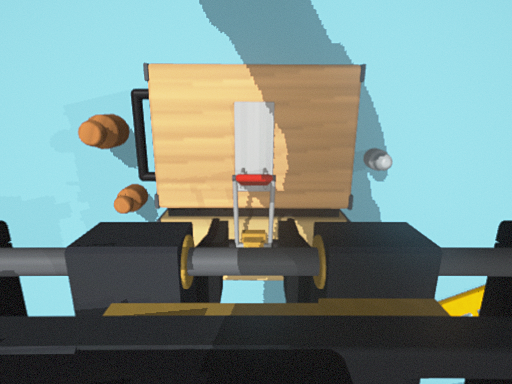

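Hooked: in the side view the caps are at (342,356) and (422,303), either side of the brass keeper, and the bar is behind its wall. Now going down in front of the lever.

arm_command([
  [[0,0.7,10],[0,0,0.3],1],
  [[0,0,10],[0,0,0],1],
  [[0,0,10],[0,0,0],1],
  [[0,0,8],[0,0,0],1],
  [[0,0,0],[0,0,0],1],
  [[0,0,0],[0,0,0],1],
])

```text
time: 13.08
position: [0.5602, 0.0614, 0.1998]
tool_rot: [-0.355, -3.12, 0.001]
ft_force: [0.5, -0.3, 0.5]
grip_width: 0.002
```

```bash
python3 look.py l side scene; python3 -c "
from h import *
L=np.load('side_k.npy'); B=L[(abs(abs(L[:,1])-21)<3.5)&(abs(L[:,2]-135)<9)&(abs(L[:,0]-62)<12)]; print(len(B),B.min(0),B.max(0))
tell([12,0,200])"
```

```text
t 13.08 case mm [ 11.8  -0.  199.8] F case [ 0.6 -0.2  0.5] grip mm 0.2 turn needed deg [-0.05 -0.09  0.09]
side bar 27 [ 13.3   8.8 195.7] [[  7.4   6.2 190.2]] [[ 17.6  10.2 200.2]]
side lip 31 [ 58.4   1.1 141.5] [[ 53.6  -8.2 139.8]] [[ 63.7   8.  142.9]]
side foot 7 [ 71.6   5.1 129.8] [[ 69.    0.7 128.3]] [[ 73.6   7.1 131.3]]
side wires 169 [ 29.7  15.1 315.2] [[ 25.3 -14.  140.8]] [[ 43.4  17.4 340.8]]
side levertop 122 [  2.3   6.2 198.7] [[-18.   -8.3 194.2]] [[ 21.5  10.4 205.5]]
scene bar 11 [ 13.4  -7.3 195.8] [[  8.1  -9.  190.7]] [[ 18.4  -6.5 200.5]]
scene lip 21 [ 61.1   0.  142.5] [[ 54.8  -7.3 140.4]] [[ 65.3   7.4 143.7]]
scene foot 30 [ 69.7   1.4 130.6] [[ 61.6  -9.4 128.5]] [[ 75.    8.9 131.9]]
scene wires 493 [ 45.  -13.6 402.2] [[ 29.8 -17.2 143.2]] [[ 50.8  16.9 514.6]]
scene levertop 65 [ 20.   -5.5 200. ] [[-15.5 -10.2 194.6]] [[ 25.3   7.8 205.7]]
45 [ 55.86369429 -23.20440204 127.83098757] [ 66.74251249  24.15336499 139.84596869]
t 13.18 case mm [1.25e+01 2.00e-01 2.01e+02] F case [0.8 0.4 0.6] grip mm 0.8 turn needed deg [0.01 0.03 0.09]
tool shift [ 0.5 -0.2  1. ]
```

View pics/side_lc.png

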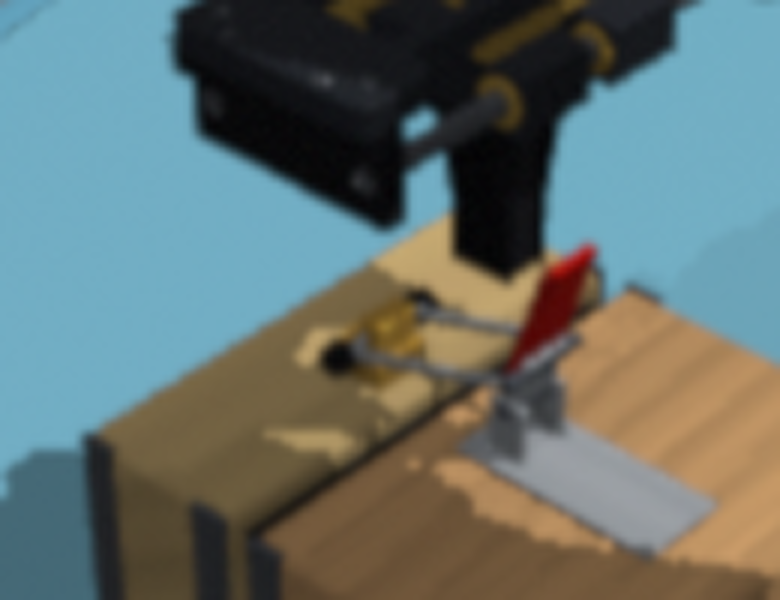

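View pics/scene_lc.png

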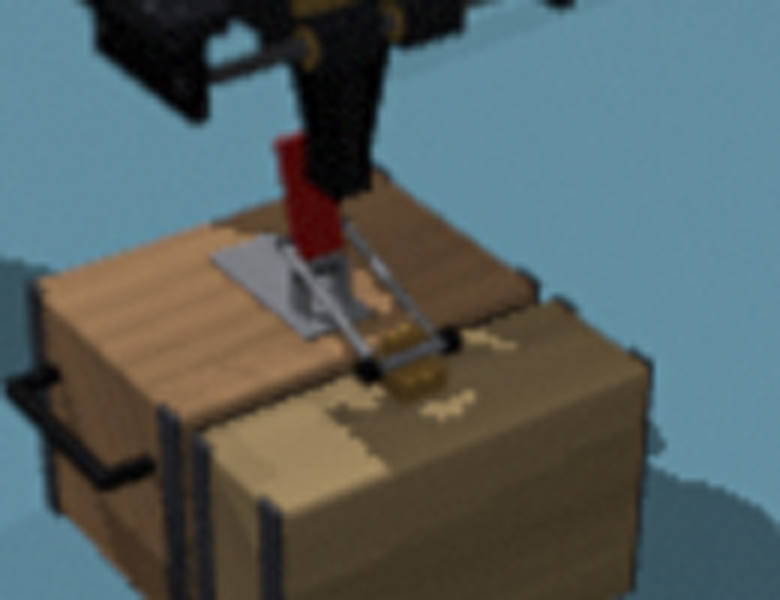

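arm_command([
  [[8,0,0],[0,0,0],1],
  [[6,0,0],[0,0,0],1],
  [[4.4,0,1.6],[0,0,0],1],
  [[4.4,0,1.7],[0,0,0],1],
  [[0,0,0],[0,0,0],1],
], force=30)

```text
time: 13.6
position: [0.5386, 0.0666, 0.1982]
tool_rot: [0.354, 3.119, 0.001]
ft_force: [3.3, -1.0, 1.5]
grip_width: 0.008
```

```bash
python3 look.py m side
```

```text
t 13.6 case mm [-1.040e+01  1.000e-01  1.982e+02] F case [ 3.4 -0.2  1.5] grip mm 0.7 turn needed deg [0.06 0.11 0.11]
side bar 28 [-10.4   9.1 191.9] [[-15.5   8.1 186.4]] [[ -4.8  10.6 197. ]]
side lip 31 [ 55.5  -1.2 141.3] [[ 51.9  -8.1 139.8]] [[ 61.5   7.4 142.9]]
side foot 6 [ 69.3   5.1 129.9] [[ 6.710e+01 -1.000e-01  1.286e+02]] [[ 71.2   6.5 131.2]]
side wires 24 [ 33.8  14.1 142.4] [[ 26.3 -15.7 140.1]] [[ 46.7  16.7 144.9]]
side levertop 96 [-18.8   8.2 200.2] [[-28.1  -7.9 194.3]] [[ -0.   10.3 205.8]]
```

View pics/side_mc.png

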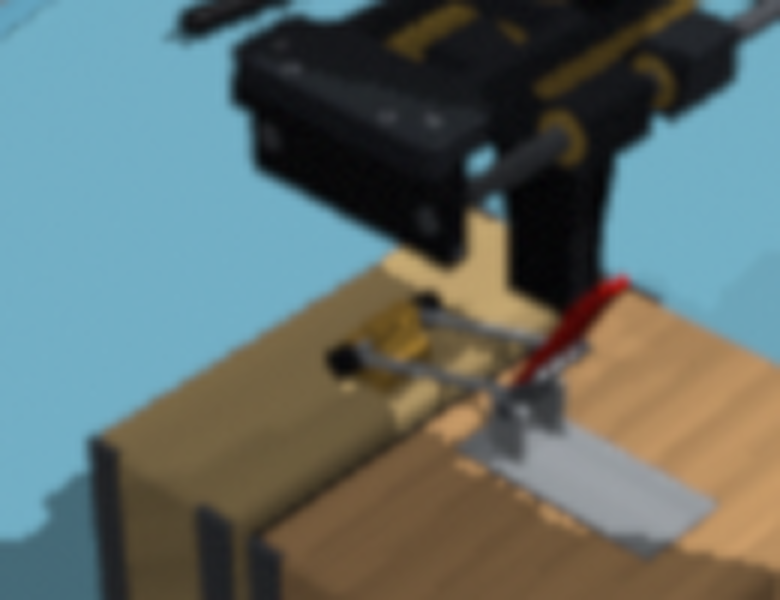

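arm_command([
  [[3.9,0,2.4],[0,0,0],1],
  [[3.8,0,2.5],[0,0,0],1],
  [[3.4,0,3.2],[0,0,0],1],
  [[3.4,0,3.2],[0,0,0],1],
  [[0,0,0],[0,0,0],1],
])

```text
time: 14.07
position: [0.5233, 0.0702, 0.186]
tool_rot: [-0.354, -3.12, -0.0]
ft_force: [-0.0, -0.2, 2.9]
grip_width: 0.008
```

```bash
python3 look.py n side
```

```text
t 14.07 case mm [-26.1   0.2 186. ] F case [ 0.  -0.2  2.9] grip mm 0.7 turn needed deg [ 0.   -0.1   0.11]
side bar 30 [-26.9   9.4 180.4] [[-31.8   7.  174.9]] [[-21.4  10.5 186. ]]
side lip 21 [ 5.520e+01 -1.000e-01  1.412e+02] [[ 51.2  -8.5 140. ]] [[ 59.    8.4 143.2]]
side foot 8 [ 65.4   3.7 129.8] [[ 61.9   0.7 128.1]] [[ 68.7   7.7 131.8]]
side wires 7 [ 29.3  13.6 140.6] [[ 27.4 -15.2 140.3]] [[ 32.3  17.1 141.7]]
side levertop 65 [-35.2   5.4 199. ] [[-38.   -9.9 194.2]] [[-17.5  10.8 205.5]]
```

View pics/side_nc.png

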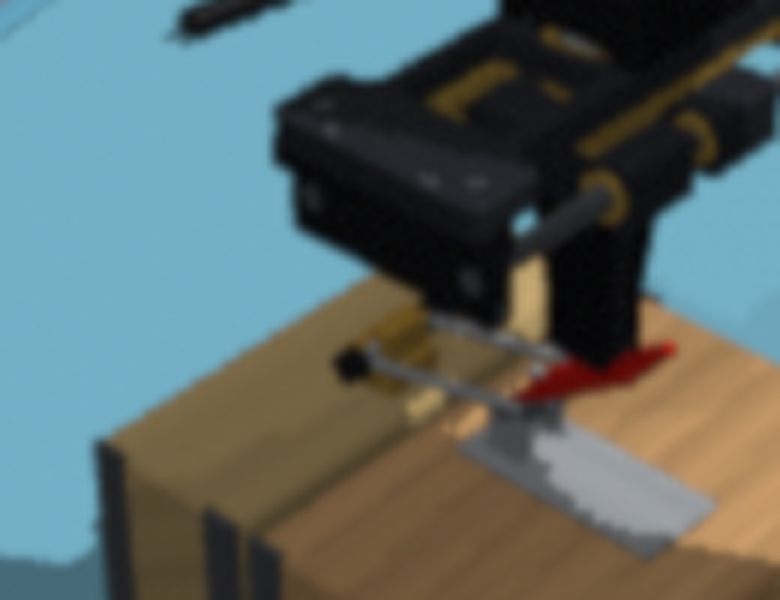

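arm_command([
  [[2.5,0,3],[0,0,0],1],
  [[2.4,0,3.2],[0,0,0],1],
  [[2,0,3.3],[0,0,0],1],
  [[2,0,3.5],[0,0,0],1],
  [[1.5,0,3.3],[0,0,0],1],
  [[0,0,0],[0,0,0],1],
])

```text
time: 14.62
position: [0.5132, 0.0724, 0.1686]
tool_rot: [-0.354, -3.12, 0.001]
ft_force: [0.6, -0.4, 0.1]
grip_width: 0.003
```

```bash
python3 look.py o side
```

```text
t 14.62 case mm [-36.4   0.  168.6] F case [ 0.6 -0.2  0.1] grip mm 0.3 turn needed deg [-0.04 -0.11  0.11]
side bar 25 [-36.4   9.3 163.2] [[-42.2   8.1 158. ]] [[-30.9  10.8 168. ]]
side lip 4 [ 53.4   7.4 141.2] [[ 52.6   6.2 139.7]] [[ 57.8   8.4 142.1]]
side foot 7 [ 65.3   2.9 129.3] [[ 61.8   0.6 128.5]] [[ 67.3   5.1 130.3]]
```

View pics/side_oc.png

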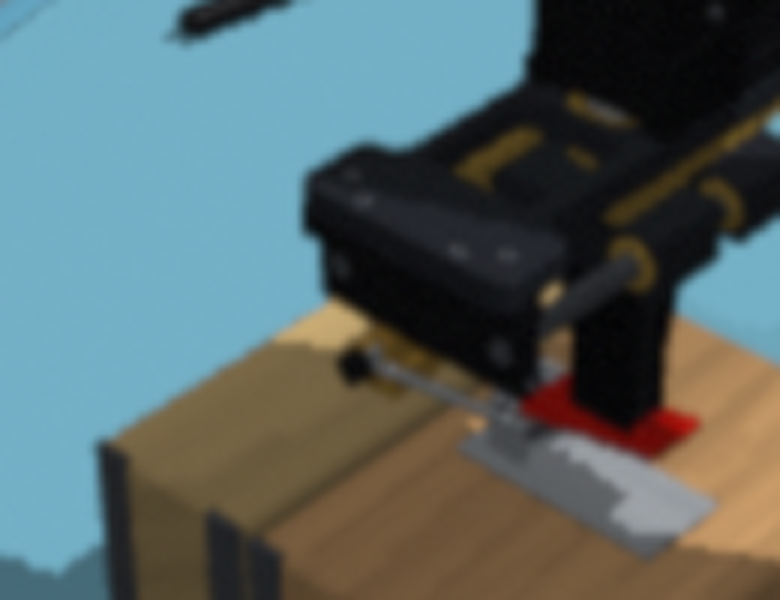

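arm_command([
  [[2,0,2],[0,0,0],1],
  [[2,0,2],[0,0,0],1],
  [[0.5,0,2],[0,0,0],1],
  [[0,0,1.5],[0,0,0],1],
  [[0,0,0],[0,0,0],1],
  [[0,0,0],[0,0,0],1],
])

```text
time: 15.17
position: [0.5094, 0.0732, 0.162]
tool_rot: [-0.355, -3.121, 0.0]
ft_force: [-0.3, 0.4, -0.1]
grip_width: 0.007
```

```bash
python3 look.py p side
```

```text
t 15.17 case mm [-40.3   0.  162. ] F case [-0.4  0.3 -0.1] grip mm 0.6 turn needed deg [-0.02 -0.05  0.1 ]
side bar 27 [-40.    9.1 156.2] [[-45.7   8.  151.1]] [[-34.7  10.4 161. ]]
side foot 5 [ 66.7   5.5 129.8] [[ 63.3   3.1 128.8]] [[ 67.7   7.3 130.4]]
```

View pics/side_pc.png

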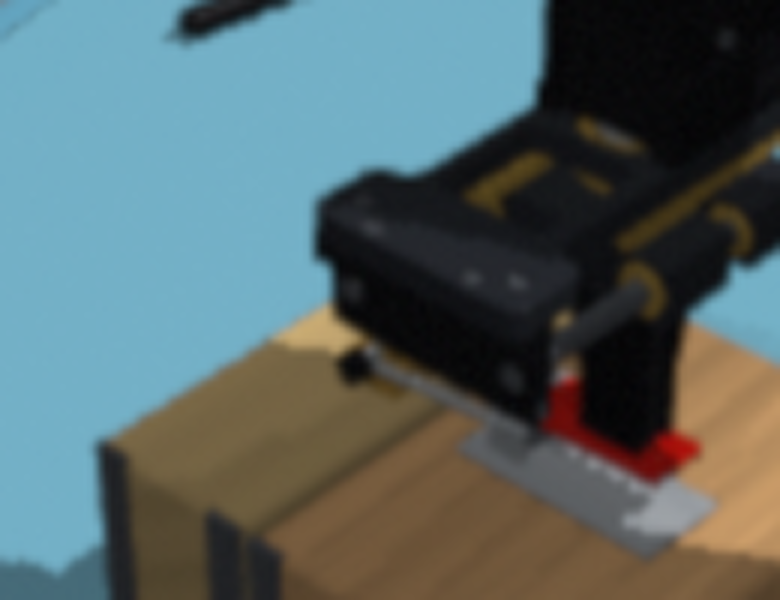

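arm_command([
  [[0,0,1],[0,0,0],1],
  [[0,0,1],[0,0,0],1],
  [[0,0,0],[0,0,0],1],
  [[0,0,0],[0,0,0],1],
])

```text
time: 15.55
position: [0.5099, 0.0732, 0.1605]
tool_rot: [0.355, 3.121, 0.0]
ft_force: [-0.3, -0.7, 1.6]
grip_width: 0.004
```

arm_command([
  [[0,0,1],[0,0,0],1],
  [[0,0,0.5],[0,0,0],1],
  [[0,0,0],[0,0,0],1],
  [[0,0,0],[0,0,0],1],
])

```text
time: 15.88
position: [0.5099, 0.0732, 0.1603]
tool_rot: [0.355, 3.121, 0.001]
ft_force: [-4.8, -0.1, 9.8]
grip_width: 0.007
```

arm_command([
  [[0,0,0.4],[0,0,0],1],
  [[0,0,0.4],[0,0,0],1],
  [[0,0,0],[0,0,0],1],
  [[0,0,0],[0,0,0],1],
  [[0,0,0],[0,0,0],1],
  [[0,0,0],[0,0,0],1],
])

```text
time: 16.38
position: [0.5099, 0.0732, 0.1602]
tool_rot: [0.355, 3.121, 0.002]
ft_force: [-5.9, -0.9, 12.9]
grip_width: 0.004
```

```bash
python3 look.py q side
```

```text
t 16.38 case mm [-3.980e+01  1.000e-01  1.602e+02] F case [-5.5 -2.2 12.9] grip mm 0.3 turn needed deg [ 0.06 -0.01  0.09]
side bar 25 [-39.8   8.8 154.5] [[-45.1   7.7 149.7]] [[-34.   10.8 159.3]]
```

View pics/side_qc.png

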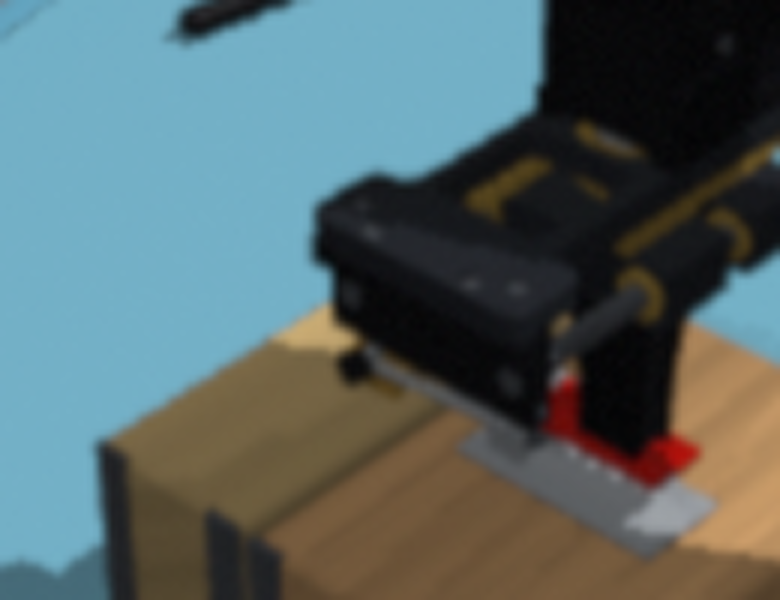

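arm_command([
  [[0,0,0.4],[0,0,0],1],
  [[0,0,0],[0,0,0],1],
  [[0,0,0],[0,0,0],1],
  [[0,0,0],[0,0,0],1],
  [[0,0,0],[0,0,0],1],
  [[0,0,0],[0,0,0],1],
])

```text
time: 16.93
position: [0.5099, 0.0733, 0.1602]
tool_rot: [0.355, 3.121, 0.002]
ft_force: [-6.7, -1.8, 16.5]
grip_width: 0.006
```

arm_command([
  [[0,0,-2],[0,0,0],1],
  [[0,0,-6],[0,0,0],1],
  [[0,0,-20],[0,0,0],1],
  [[0,0,-30],[0,0,0],1],
  [[10,0,-30],[0,0,0],1],
  [[30,0,-10],[0,0,0],1],
  [[30,0,0],[0,0,0],1],
  [[0,0,0],[0,0,0],1],
])

```text
time: 17.6
position: [0.4381, 0.0906, 0.2564]
tool_rot: [-0.349, -3.121, -0.004]
ft_force: [1.4, 0.3, 0.4]
grip_width: 0.004
```

```bash
python3 look.py r side scene
python3 - <<'E'
from h import *
for n in ['side','scene']:
    L=np.load(n+'_r.npy')
    for nm,m in dict(plate=(abs(L[:,1])<11)&(L[:,0]>-62)&(L[:,0]<-10)&(L[:,2]>128)&(L[:,2]<175),caps=(abs(abs(L[:,1])-21)<3.5)&(abs(L[:,2]-135)<9)&(abs(L[:,0]-57)<12),lip=(abs(L[:,1])<8.5)&(abs(L[:,2]-142)<2)&(abs(L[:,0]-55)<12),foot=(abs(L[:,1])<10)&(abs(L[:,2]-130)<1.5)&(abs(L[:,0]-65)<9),covertop=(abs(abs(L[:,1])-60)<20)&(abs(L[:,2]-120)<3)&(L[:,0]>70)).items():
        B=L[m]; print(n,nm,len(B),np.percentile(B,[2,50,98],axis=0).round(1).tolist())
        if nm=='plate': print('slope',np.polyfit(B[:,0],B[:,2],1))
    old={'side':'side_k','scene':'scene_l'}[n]
    L0=np.load(old+'.npy')
    for q in (L0,L):
        B=q[(abs(abs(q[:,1])-60)<20)&(abs(q[:,2]-120)<3)&(q[:,0]>60)&(q[:,0]<120)]; print('front edge',np.percentile(B[:,0],[50,95,99]).round(1))
    for t in ['weight_a','objective']:
        C=cam(n)[2]
        for r in models.search_frame(n,t)[:3]: print(t,round(r['conf'],2),(C[:3,:3]@r['location']+C[:3,3]).round(3))
E
```

```text
t 17.6 case mm [-113.7    0.9  256.4] F case [1.2 0.6 0.4] grip mm 0.3 turn needed deg [ 0.12 -0.1   0.29]
side bar 45 [-111.5    9.4  250. ] [[-117.     8.   244.4]] [[-106.5   11.6  255.9]]
side lip 19 [ 54.4   1.2 141.5] [[ 51.5  -7.1 140.1]] [[ 58.2   7.1 143.5]]
side foot 7 [ 65.6   4.1 130.1] [[ 62.8   1.4 128.5]] [[ 68.3   6.8 131.2]]
scene bar 9 [-110.9   -7.6  250. ] [[-115.1   -8.8  245.2]] [[-105.5    4.3  253.8]]
scene lip 14 [ 54.2  -1.2 142.9] [[ 51.3  -7.5 139.6]] [[ 58.4   5.8 144.4]]
scene foot 17 [ 66.9  -1.1 130.1] [[ 61.9  -9.4 128.4]] [[ 69.3   8.9 131.7]]
scene wires 4 [ 45.6  13.7 140.7] [[ 26.2 -14.2 140.4]] [[ 54.8  16.3 141.5]]
side plate 226 [[-60.7, -10.1, 141.2], [-37.8, 1.0, 145.4], [-11.7, 10.7, 147.7]]
slope [6.56749655e-03 1.45427860e+02]
side caps 43 [[48.7, -21.7, 128.1], [52.7, 19.6, 136.6], [58.4, 23.9, 140.2]]
side lip 27 [[47.1, -7.7, 140.3], [52.3, -0.9, 141.5], [58.2, 7.8, 143.2]]
side foot 6 [[62.8, 1.4, 128.9], [65.6, 4.1, 130.1], [65.7, 6.6, 131.2]]
side covertop 346 [[70.8, -77.8, 117.6], [85.0, 45.3, 119.5], [99.5, 78.9, 121.5]]
front edge [ 81.8 103.4 106.2]
front edge [ 79.5  97.4 100. ]
weight_a 0.65 [ 0.47  -0.098  0.054]
objective 0.53 [0.578 0.221 0.027]
scene plate 100 [[-58.9, -10.5, 144.0], [-32.8, -0.9, 147.0], [-10.8, 10.7, 148.6]]
slope [-1.25248828e-02  1.46412545e+02]
scene caps 29 [[50.3, -22.8, 129.6], [57.4, -18.4, 137.3], [61.6, 23.5, 141.9]]
scene lip 13 [[48.4, -6.3, 141.0], [54.1, -0.5, 142.6], [57.7, 5.9, 143.6]]
scene foot 20 [[57.6, -9.1, 129.1], [63.2, -1.4, 130.4], [69.3, 9.0, 131.5]]
scene covertop 294 [[70.9, -78.3, 117.5], [88.7, -43.6, 120.9], [102.4, 77.5, 122.8]]
front edge [ 87.  107.4 108.8]
front edge [ 84.1 101.6 102.8]
weight_a 0.91 [ 0.487 -0.106  0.039]
weight_a 0.47 [ 0.57  -0.103  0.029]
```

View pics/side_rc.png

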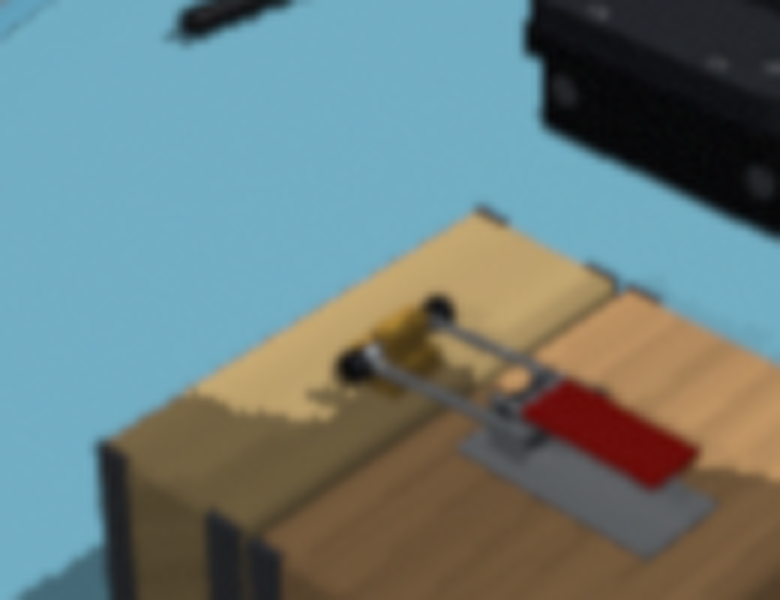

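View pics/scene_rc.png

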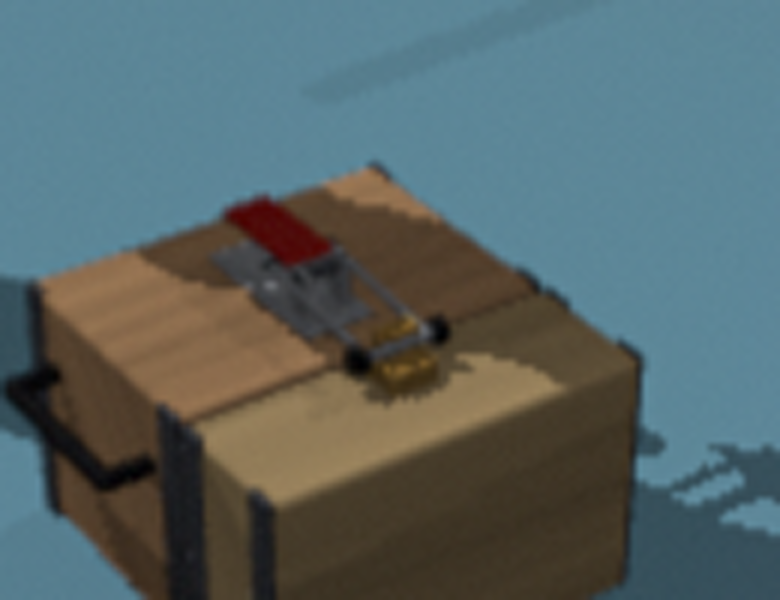

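Both views show the lever flat, the bar hooked behind the keeper and the seam nearly shut. The front edge moved about 6 mm, which leaves a gap of about 3 mm. Handing in.

```bash
python3 -c "
from h import *
print(ctrl.close_job())"
```

```text
the job is handed in; nothing more can be done
None
```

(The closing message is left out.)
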